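Drive the ball bearing out of the press-out stand

ROBOT

A 7-joint arm with a two-finger parallel gripper is mounted at the origin on the work surface; the furniture and walls round the work are solid. World frame = base frame: x ahead of the robot, y to its left, z up, the work surface at z = 0. Lengths are in m, angles in rad, forces in N, time in s.
With the tool pointing down it reaches from about 0.4 to 0.85 m from the base axis. Payload 6.9 kg.
Tool frame: the origin (TCP) lies midway between the tips of the shut fingers; the grasp point (between the pads) lies behind it (ctrl.pinch_z is the z of the grasp point in the tool frame, in m); z points along the fingers, y is the line along which they close (so a half turn about z gives the same grasp; the last joint's range is limited). The gripper opens to 85 mm and grips with 20 to 120 N. Pads are 22 mm wide; open, the fingers measure 114 mm over their backs; the gripper's body (76 mm by 85 mm) begins 54 mm behind the grasp point. The pads swing forward as they close: fully open they stand 13 mm farther back than shut.
Start: joints at [1.442, 0.507, -0.238, 1.5, 0.126, 1.149, -0.155], TCP at [0.145, -0.608, 0.231] pointing down, gripper open.
Joint ranges: [-3.08, 3.08], [-0.24, 2.05], [-1.43, 1.35], [0, 2.5], [-1.52, 4.66], [0.17, 1.96], [-2.89, 2.89]. Speed limits (rad/s): [2.39, 2.39, 3.14, 3.14, 3.14, 3.14, 3.14].

INTERFACE

Orientations are given as a unit quaternion [w, x, y, z].
In Python, from station import ctrl, get_state, vision, ticket, models gives the robot as it stands. Calls block until the motion is done:
- ctrl.movep(position, orientation): joint-space move of the TCP to a pose.
- ctrl.movel(position, frame=None, max_speed=0.15): straight line of the TCP; frame=None keeps the orientation; max_speed is the mean speed in m/s.
- ctrl.set_joints(angles): joint-space move.
- ctrl.ungrasp() and ctrl.close_gripper(force=None): open the fingers fully, or close them until they stop; force is the grip in N (None keeps the last).
- ctrl.pause(seconds).
- ctrl.ik(position, orientation): joint angles nearest the present ones, or None.
- get_state(): the state.
- vision.grab_frame(name): name is "side" or "top"; returns (picture, depth): 420x560x3 uint8, blue, green, red; 420x560 float32, m along the optical axis (not along the pixel's ray), 0 where there is no reading.
- vision.camera_info(name): a dict with "mtx" (3x3 intrinsics, pixels), "dist_coeffs" ([k1, k2, p1, p2, k3] as OpenCV has them; the pictures are not rectified), "R" (3x3) and "t" (3): a world point X has camera coordinates R X + t. Camera axes: x right, y down, z forward; pixel columns grow to the right and rows downward; lengths in m; the calibration is good to about 2 mm. A picture is of the moment at which its call begins. camera_info takes no time and is no camera call.
A pose or a line that the arm cannot do raises ctrl.Unreachable and nothing moves.
- ticket.close_job(): hands the job in; it is judged then, once.
Trained networks look in the newest picture that a camera, given by its name, has taken for a name from the list of things; names that differ only in an ending like _2 or _b are one class to them, and where a whole thing is asked for, a point or a joint stands for the part that bears it (a point fixed in the world has none). Each returns a list of dicts, best first, with "p" (0 to 1); they miss things now and then, are a little off and sometimes report something else, mostly with a low value. They report only what shows in the picture. A call takes as long as a camera call. They do not tell look-alikes from the thing itself.
- models.recognise(camera, target): "point" ([column, row] in pixels, amid what is visible of it).
- models.masks_of(camera, target): "mask" (420x560 bool, what is visible of it) and "point" ([column, row] in pixels, amid what is visible of it).
The state is a dict: "time": time; "qpos": joint angles; "qd": joint speeds; "tau": joint torques, N m; "tcp_pos": TCP position; "eef_rot": TCP orientation; "contact_force": force on the tool from outside, world axes, zero at the start; "wrist_torque": the same for the moment, N m; "width": finger opening in m; "gripper_force": force on a finger pad.
Only numpy, scipy, OpenCV 4.12 (cv2) and the standard library are available. Lean on these libraries where they do the work, as an engineer would, in place of code of your own. Each camera call takes 0.05 s, during which the arm holds its last target. There are 200 camera calls.

TASK

A ball bearing is stuck in the bore of the grey press-out stand. Take the slim drift from the wooden rack and push it down through the bore until the bearing drops into the cup underneath, then let go and leave the drift standing in the bore with its collar down on the funnel's rim. Leave the thick drift in the rack.

Things in the scene. Friction and masses are not known exactly. Their poses are not given: they have to be found in the camera images.
- slim_drift_grip (a point): slim drift, hanging tip down in either hole of a wooden rack, 90 mm tall, beside the thick one; lifts straight out. From its tip: steel shaft 14 mm across, 70 long, bevelled tip; collar 56 across, 6 thick; round grip 24 across, 54 tall. The point: mid-grip on the axis, 103 mm above the tip, 33 above the collar's underside. z: up along the drift. About 0.2 kg
- thick_drift_grip (a point): thick drift, to be left in the rack's other hole, 100 mm from the slim one: same heights and collar, but shaft 30 mm across (too thick for the bore) and grip 36 mm across. The point: mid-grip on its axis
- bore_mouth (a point): fixed grey press-out stand, base 125 x 116 mm. The point: centre of its steel funnel's flat upper rim (56 mm outside), 114 above the foot; z: up along the bore. Funnel 44 mm wide, narrowing to the 25 mm bore at 14 below the rim; bore open below at 56. Green cup, 70 wide, fixed underneath, floor 106 below. With the collar on the rim the tip is 70 below and the bearing pushed clear
- bearing_center (a point): ball bearing to drive out, 22 mm across, 7 thick, flat in the bore, its top 17 mm below the funnel's rim at the start. The point: its centre. Spring jaws grip it from 15 to 52 mm below the rim: a steady push of about 6 to 12 N moves it, then it drops. (A second, loose bearing on the table is not meant)
Things that resemble listed ones, but are neither listed nor needed, are in the scene too. What is shaped like the part that bears slim_drift_grip but turquoise or yellow is not meant.

How it is judged:
By the outcome, as a careful person would: the job done as asked, in the order asked, and still so for the second after the job is handed in, with the robot touching nothing.
It also fails if it takes over 43 s, if anything falls off the work surface, if the arm or the gripper's body presses on something with over 40 N, if the wrist force passes 120 N, or if a joint passes its speed limit or range.

## Working session

There is one attempt and no reset: what is moved stays moved. The work goes in short steps, each a Python script; the robot and the scene stay as the last script left them, time stands still between calls to the robot, and variables do not carry over. Pictures are saved under pics/ and viewed, at most 10 in all, crops included, and the job is handed in when it is done.

```bash
mkdir -p pics; ls; python3 - <<'E'
from station import ctrl,get_state,vision,models
import cv2,numpy as np
s=get_state();print(s['time'],s['tcp_pos'],s['eef_rot'],ctrl.pinch_z,s['contact_force'])
for c in('top','side'):
    p,d=vision.grab_frame(c);cv2.imwrite(f'pics/{c}0.png',p);np.savez(f'{c}0.npz',p=p,d=d)
    i=vision.camera_info(c);print(c,i['mtx'],i['dist_coeffs'],i['R'],i['t'])
    for n in('slim_drift_grip','thick_drift_grip','bore_mouth','bearing_center'):
        print(n,[(np.round(r['point']),round(r['p'],2)) for r in models.recognise(c,n)])
E
```

```text
pics
0.0 [ 0.14517826 -0.60738187  0.23042537] [-8.82640157e-04  9.93118590e-01  1.17109651e-01 -1.26051157e-04] -0.0187 [ 0.30147515  0.7179579  -0.87719191]
top [[414.13444991   0.         284.74465822]
 [  0.         414.13444991 212.25899396]
 [  0.           0.           1.        ]] [0.02373514 0.         0.         0.         0.        ] [[-0.0289291  -0.99950089 -0.0126917 ]
 [-0.98335241  0.0307358  -0.17909034]
 [ 0.17939104  0.00729949 -0.98375077]] [0.14621188 0.53465745 0.86371815]
slim_drift_grip [(array([374., 156.]), 0.97), (array([357., 265.]), 0.9), (array([366., 206.]), 0.8), (array([406., 247.]), 0.57)]
thick_drift_grip [(array([319., 199.]), 0.74)]
bore_mouth [(array([178., 260.]), 0.98)]
bearing_center []
side [[442.97108334   0.         279.46452435]
 [  0.         442.97108334 211.04734738]
 [  0.           0.           1.        ]] [0.03810592 0.         0.         0.         0.        ] [[ 0.83464897 -0.55029194  0.02323525]
 [-0.18497757 -0.31979893 -0.92925343]
 [ 0.51879128  0.77130242 -0.36871151]] [-0.38558682  0.24824017  0.53920138]
slim_drift_grip [(array([320., 307.]), 0.93), (array([336., 254.]), 0.92), (array([272., 277.]), 0.91), (array([393., 258.]), 0.9)]
thick_drift_grip [(array([309., 230.]), 0.87)]
bore_mouth [(array([187., 221.]), 0.59), (array([339., 252.]), 0.27)]
bearing_center []
```

View pics/top0.png

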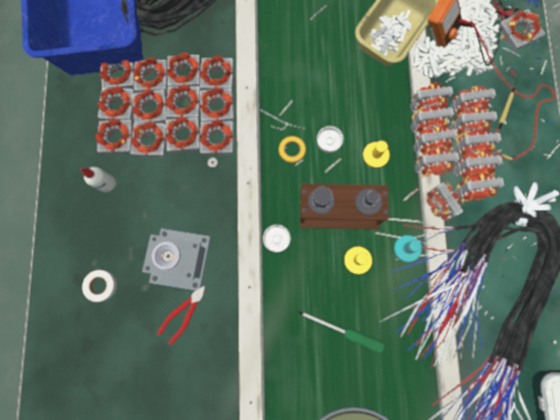

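View pics/side0.png

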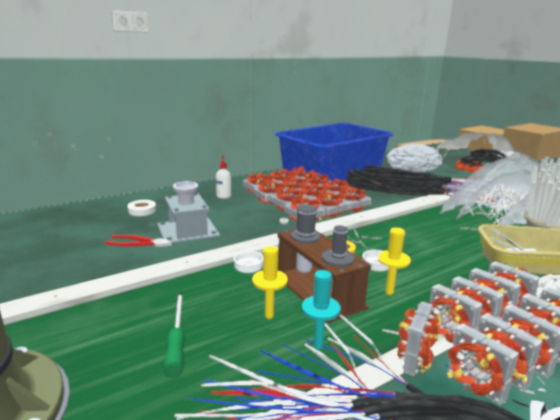

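The top view shows the rack at about (345,205). There are five candidates shaped like the slim drift:
- Yellow at (375,155) and (358,260): excluded by colour.
- Turquoise at (407,248): excluded by colour.
- Dark drift in the rack at (320,199): its grip looks thicker, so this is the thick one.
- Dark drift in the rack at (369,200), side view (339,245): it has the narrower grip, so this should be the slim one.

The stand is at (167,257). I'll confirm in one enlarged crop.

```bash
cat > h.py <<'E'
import numpy as np,cv2
from station import ctrl,get_state,vision,models
def ray(c,uv):
    i=vision.camera_info(c);R=np.array(i['R']);t=np.array(i['t'])
    n=cv2.undistortPoints(np.array(uv,float).reshape(-1,1,2),np.array(i['mtx']),np.array(i['dist_coeffs'])).reshape(-1,2)
    return -R.T@t,np.c_[n,np.ones(len(n))]@R
def cloud(c,d):
    v,u=np.mgrid[:420,:560];o,r=ray(c,np.c_[u.ravel(),v.ravel()])
    P=o+r*d.reshape(-1,1);P[d.ravel()==0]=np.nan
    return P.reshape(420,560,3)
def atz(c,uv,z):
    o,r=ray(c,uv);return o+r*((z-o[2])/r[:,2])[:,None]
E
python3 - <<'E'
from h import *
t=np.load('top0.npz');s=np.load('side0.npz')
a=cv2.resize(t['p'][170:240,290:400],None,fx=5,fy=5,interpolation=2);b=cv2.resize(s['p'][195:320,270:400],None,fx=3,fy=3,interpolation=2)
c=cv2.resize(t['p'][220:300,130:220],None,fx=4,fy=4,interpolation=2);e=cv2.resize(s['p'][170:250,150:225],None,fx=3,fy=3,interpolation=2)
im=np.zeros((600,800,3),np.uint8)
im[:350,:550]=a; 
b=b[:, :390]; im2=np.zeros((380,800,3),np.uint8)
a=cv2.resize(a,(400,255));im[:]=0;im[:255,:400]=a;im[:375,405:795]=b;im[260:580,:360]=c;im[376:600,405:630]=e[:224]
cv2.imwrite('pics/crop.png',im)
P=cloud('top',t['d']);S=cloud('side',s['d'])
for n,(u,v),r in(('slim',(369,200),22),('thick',(320,199),22)):
  for nm,Q,uv in(('top',P,(u,v)),('side',S,{'slim':(339,245),'thick':(306,225)}[n])):
    q=Q[uv[1]-25:uv[1]+26,uv[0]-25:uv[0]+26].reshape(-1,3)
    k=q[(q[:,2]>.105)&(q[:,2]<.2)];tp=k[k[:,2]>.142]
    print(n,nm,len(k),k.mean(0),np.nanmin(k,0),np.nanmax(k,0),'top',len(tp),tp.mean(0),np.ptp(tp,0) if len(tp) else'')
q=P[225:290,135:215].reshape(-1,3);k=q[(q[:,2]>.106)&(q[:,2]<.13)];print('rim',len(k),np.nanmedian(k,0),(k.min(0)+k.max(0))/2,np.ptp(k,0))
for uv in((250,100),(250,300),(270,190),(345,205),(100,230),(150,280),(300,280)):print(uv,P[uv[1],uv[0]])
for uv in((100,60),(40,30),(60,100)):print(uv,P[uv[1],uv[0]])
E
```

```text
slim top 168 [ 0.54610954 -0.04328009  0.13845527] [ 0.53650686 -0.05602708  0.10618652] [ 0.55873327 -0.0337901   0.14943448] top 112 [ 0.54806224 -0.0451701   0.14554748] [0.02189583 0.0216907  0.00735165]
slim side 387 [ 0.54402007 -0.04697093  0.12748796] [ 0.53502768 -0.0589211   0.1050367 ] [0.56640451 0.04237487 0.14613378] top 75 [ 0.54639355 -0.04793895  0.14461212] [0.02272869 0.02104557 0.003761  ]
thick top 316 [0.5508228  0.05487231 0.14103701] [0.53573521 0.03624659 0.10509423] [0.57060556 0.07218982 0.14962013] top 248 [0.55330837 0.05413867 0.14548358] [0.03472844 0.03590761 0.00745726]
thick side 480 [0.54653463 0.04514325 0.12919279] [0.53448258 0.03367149 0.10521744] [0.56891055 0.06915859 0.14625052] top 123 [0.55090591 0.05080551 0.14473667] [0.03381476 0.03354347 0.00423716]
rim 375 [0.4479513  0.37432821 0.11263091] [0.44646503 0.37188217 0.11183608] [0.05438822 0.05413275 0.01158956]
(250, 100) [0.82618618 0.20668617 0.00621522]
(250, 300) [0.35088043 0.21313809 0.00850155]
(270, 190) [ 0.60344157  0.16377011 -0.00605234]
(345, 205) [0.54335511 0.00217009 0.08788575]
(100, 230) [ 0.51985895  0.5592608  -0.00244136]
(150, 280) [0.40156904 0.43740312 0.00590174]
(300, 280) [ 0.39150842  0.10048757 -0.00173072]
(100, 60) [0.90504961 0.54525451 0.06915875]
(40, 30) [0.96123957 0.66600385 0.10277771]
(60, 100) [ 0.84411663  0.67172709 -0.0013778 ]
```

View pics/crop.png

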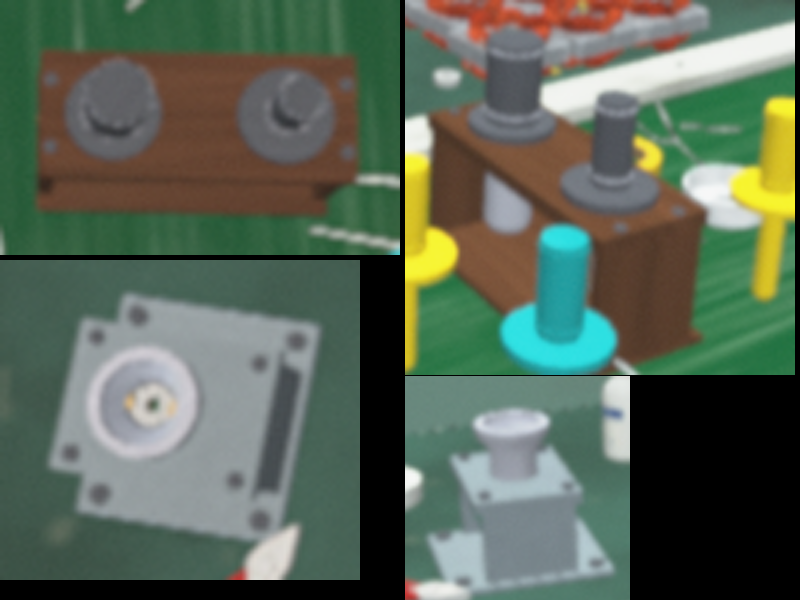

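The crop confirms it. The dark right-hand drift, top (369,200), has the narrow 24 mm grip. The left one has the wider grip, and its thick shaft shows under the rack. The funnel is at top (166,257), with the bearing visible inside. Next I'll refine the rim, check IK, and grasp.

```bash
python3 - <<'E'
from h import *
for c,w in(('top',(225,290,135,215)),('side',(170,215,160,215))):
    z=np.load(c+'0.npz');P=cloud(c,z['d'])[w[0]:w[1],w[2]:w[3]].reshape(-1,3)
    k=P[(P[:,2]>.108)&(P[:,2]<.122)];(x,y),r=cv2.minEnclosingCircle(k[:,:2].astype(np.float32));print(c,len(k),x,y,r)
q=lambda a:[0,np.cos(a/2),np.sin(a/2),0]
for a in np.arange(-1.57,3.2,.393):
    J=[ctrl.ik(p,q(a)) for p in([.547,-.0463,.28],[.547,-.0463,.105],[.447,.3725,.28],[.447,.3725,.128])]
    print(round(a,2),[None if j is None else np.round(j,2).tolist() for j in J])
E
```

```text
top 314 0.4467347264289856 0.37215811014175415 0.028016222640872
side 186 0.44633838534355164 0.3728317618370056 0.030491074547171593
-1.57 [[-0.63, 0.56, 1.15, 1.63, -0.53, 1.3, -2.53], [-0.6, 0.82, 1.15, 1.88, -0.87, 1.06, -2.22], [-0.06, 0.63, -1.22, 1.53, 0.59, 1.41, 1.82], [-0.07, 0.82, -1.23, 1.75, 0.83, 1.2, 1.61]]
-1.18 [[0.27, 0.36, -0.33, 1.62, 0.12, 1.18, -2.84], [0.09, 0.52, -0.08, 1.87, 0.06, 0.75, -2.77], [-0.06, 0.63, -1.22, 1.53, 0.59, 1.41, 2.22], [-0.07, 0.82, -1.23, 1.75, 0.83, 1.2, 2.0]]
-0.78 [[0.35, 0.37, -0.44, 1.62, 0.17, 1.19, -2.49], [0.18, 0.53, -0.21, 1.87, 0.15, 0.76, -2.47], [-1.2, 0.49, 0.75, 1.54, -0.34, 1.25, -2.75], [-0.07, 0.82, -1.23, 1.75, 0.83, 1.2, 2.4]]
-0.39 [[0.42, 0.38, -0.56, 1.62, 0.22, 1.2, -2.15], [0.26, 0.54, -0.33, 1.87, 0.24, 0.77, -2.16], [-0.97, 0.42, 0.36, 1.54, -0.15, 1.21, -2.55], [-0.58, 0.54, -0.25, 1.76, 0.17, 0.86, -2.86]]
0.0 [[0.49, 0.4, -0.67, 1.62, 0.26, 1.22, -1.8], [0.3, 0.54, -0.4, 1.87, 0.29, 0.78, -1.82], [-0.71, 0.4, -0.04, 1.54, 0.02, 1.2, -2.32], [-0.26, 0.63, -0.77, 1.75, 0.52, 0.97, -2.81]]
0.4 [[0.53, 0.41, -0.
[... 781 characters left out ...]
.02], [0.55, 0.63, -0.8, 1.86, 0.57, 0.9, -0.14], [-0.06, 0.62, -1.21, 1.53, 0.58, 1.4, -0.91], [-0.07, 0.82, -1.23, 1.75, 0.83, 1.2, -1.14]]
2.36 [[0.68, 0.49, -1.02, 1.61, 0.43, 1.28, 0.38], [0.59, 0.66, -0.88, 1.86, 0.63, 0.93, 0.2], [-0.02, 0.68, -1.34, 1.53, 0.66, 1.46, -0.6], [-0.07, 0.82, -1.23, 1.75, 0.83, 1.2, -0.74]]
2.75 [[0.7, 0.5, -1.05, 1.61, 0.45, 1.29, 0.76], [0.63, 0.68, -0.96, 1.86, 0.68, 0.96, 0.54], [-0.06, 0.63, -1.22, 1.53, 0.59, 1.41, -0.14], [-0.07, 0.82, -1.23, 1.75, 0.83, 1.2, -0.35]]
3.15 [[0.75, 0.54, -1.18, 1.61, 0.51, 1.33, 1.08], [0.64, 0.7, -0.99, 1.86, 0.7, 0.98, 0.91], [-0.06, 0.63, -1.22, 1.53, 0.59, 1.41, 0.26], [-0.07, 0.82, -1.23, 1.75, 0.83, 1.2, 0.04]]
```

```bash
python3 - <<'E'
from h import *
q=[0,2**-.5,2**-.5,0]
ctrl.movep([.547,-.0463,.24],q);print(get_state()['time'])
ctrl.movel([.547,-.0463,.107],max_speed=.12)
s=get_state();print(s['time'],s['tcp_pos'],s['contact_force'])
ctrl.close_gripper(60)
s=get_state();print(s['time'],s['width'],s['gripper_force'],s['contact_force'])
ctrl.movel([.547,-.0463,.275],max_speed=.12)
s=get_state();print(s['time'],s['tcp_pos'],s['width'],s['gripper_force'],s['contact_force'])
p,d=vision.grab_frame('side');np.savez('side1.npz',p=p,d=d)
p2,d2=vision.grab_frame('top');np.savez('top1.npz',p=p2,d=d2)
cv2.imwrite('pics/s1.png',np.hstack([p[60:360,180:480],p2[80:380,200:500]]))
E
```

```text
2.95
4.2083 [ 0.54748406 -0.04619213  0.10766362] [ 0.75185994 -0.09561516 -0.44055713]
4.8083 0.022296238126035154 58.585962653160095 [-0.10033991 -0.1714451   4.40567914]
6.3583 [ 0.54665502 -0.04639539  0.27427689] 0.022814770035042346 58.744030594825745 [-0.49077726  0.27191427 -1.66500787]
```

View pics/s1.png

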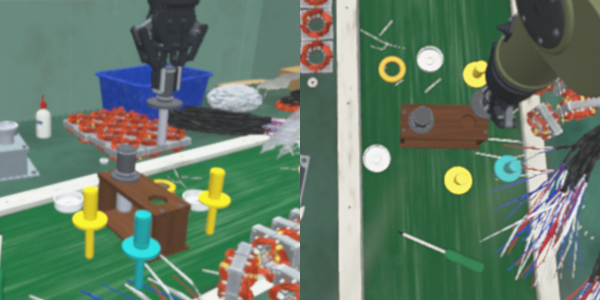

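The slim drift is lifted clear and upright, with its collar at (163,103) and its tip at (163,145) in the left half. The thick one is still in the rack. Next I'll measure the shaft axis relative to the TCP from the side depth image, then move above the funnel.

```bash
python3 - <<'E'
from h import *
P=cloud('side',np.load('side1.npz')['d'])[:, :].reshape(-1,3)
m=(abs(P[:,0]-.547)<.035)&(abs(P[:,1]+.046)<.035)
for lo,hi in((.188,.2),(.2,.215),(.215,.23),(.23,.25),(.25,.28)):
    k=P[m&(P[:,2]>lo)&(P[:,2]<hi)];print(lo,len(k),k.mean(0) if len(k) else'',np.ptp(k,0) if len(k) else'')
print('zmin',P[m&(P[:,2]>.15)].min(0))
q=[0,np.cos(1.0),np.sin(1.0),0]
ctrl.movep([.4466,.3725,.275],q)
s=get_state();print(s['time'],s['tcp_pos'],s['contact_force'],s['width'])
ctrl.movel([.4466,.3725,.225],max_speed=.12)
for c in('side','top'):
    p,d=vision.grab_frame(c);np.savez(c+'2.npz',p=p,d=d)
    w=(100,260,120,280) if c=='side' else (170,330,90,250)
    cr=cv2.resize(p[w[0]:w[1],w[2]:w[3]],(400,400),interpolation=2)
    a=cr if c=='side' else np.hstack([a,cr])
cv2.imwrite('pics/s2.png',a)
P=cloud('side',np.load('side2.npz')['d']).reshape(-1,3)
m=(abs(P[:,0]-.4466)<.04)&(abs(P[:,1]-.3725)<.04)
for lo,hi in((.105,.12),(.137,.15),(.15,.165),(.165,.19),(.185,.2),(.2,.23)):
    k=P[m&(P[:,2]>lo)&(P[:,2]<hi)];print(lo,len(k),k.mean(0) if len(k) else'',np.ptp(k,0) if len(k) else'')
E
```

```text
0.188 58 [ 0.54128292 -0.05001048  0.19420809] [0.01273279 0.01023713 0.01113192]
0.2 78 [ 0.54149804 -0.04986853  0.20737248] [0.01302584 0.0141834  0.01460238]
0.215 82 [ 0.54146873 -0.04975013  0.22250518] [0.01253235 0.01276592 0.01460045]
0.23 92 [ 0.54160594 -0.05004042  0.23862091] [0.01239564 0.01220431 0.01731588]
0.25 529 [ 0.53753621 -0.05395624  0.26317607] [0.05606234 0.05468125 0.02808244]
zmin [ 0.51200052 -0.08099718  0.18143627]
8.0417 [0.44787302 0.37109707 0.27474832] [ 2.07762242 -0.13949355 -2.50348068] 0.02266093493845221
0.105 234 [0.44511307 0.37139033 0.11107801] [0.05300291 0.05782904 0.0117177 ]
0.137 30 [0.44406951 0.36817074 0.143839  ] [0.01317831 0.0078421  0.01268347]
0.15 43 [0.44433006 0.36853829 0.1571428 ] [0.01381516 0.01250825 0.01416767]
0.165 66 [0.4437452  0.3678496  0.17682123] [0.0120073  0.00979843 0.024227  ]
0.185 45 [0.44402509 0.36781831 0.19285962] [0.01192128 0.01187135 0.01484101]
0.2 238 [0.44172223 0.36214932 0.21449217] [0.05384733 0.05400906 0.02983057]
```

View pics/s2.png

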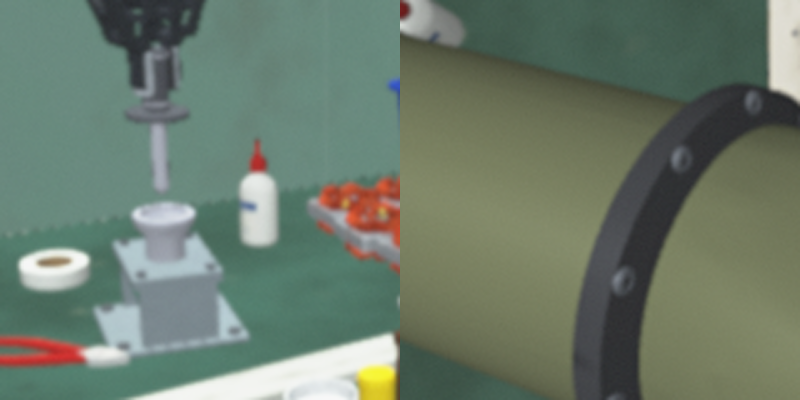

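Allowing for the cylinder's visible-surface offset, the shaft axis is at about (0.447,0.3726). That is within about 1 mm of the funnel centre, and the tip at (161,190) stands right over the funnel at (165,213). I'll push down while monitoring force.

```bash
python3 - <<'E'
from h import *
f0=get_state()['contact_force'];print('f0',f0)
for z in(.19,.178,.166,.154,.142,.137,.134,.1325,.131,.130):
    ctrl.movel([.4466,.3725,z],max_speed=.05 if z<.19 else .1)
    s=get_state();f=s['contact_force']-f0;print(round(s['time'],2),z,np.round(s['tcp_pos'],4),np.round(f,1),round(s['width'],4))
    if f[2]>25 or np.hypot(f[0],f[1])>20: break
    if z<.14 and f[2]>14: break
p,d=vision.grab_frame('side');np.savez('side3.npz',p=p,d=d)
cv2.imwrite('pics/s3.png',cv2.resize(p[100:260,120:280],(600,600),interpolation=2))
E
```

```text
f0 [-0.30707195 -0.64447561 -2.13078025]
9.21 0.19 [0.4465 0.3727 0.1902] [-0.5  1.   1.2] 0.023
9.6 0.178 [0.4471 0.3734 0.1787] [2.  1.7 3.6] 0.0226
9.99 0.166 [0.4466 0.3726 0.1661] [1.4 2.  2.2] 0.0226
10.38 0.154 [0.4463 0.3718 0.1535] [-0.2  0.2  0.1] 0.0228
10.78 0.142 [0.4464 0.3722 0.1414] [0.5 0.3 0.1] 0.0226
11.03 0.137 [0.4465 0.3723 0.1367] [1.5 0.9 0.8] 0.0223
11.28 0.134 [0.4468 0.3729 0.1354] [-1.  -2.  12.5] 0.0225
11.53 0.1325 [0.4468 0.3729 0.1354] [-3.3 -5.7 24.4] 0.0227
```

View pics/s3.png

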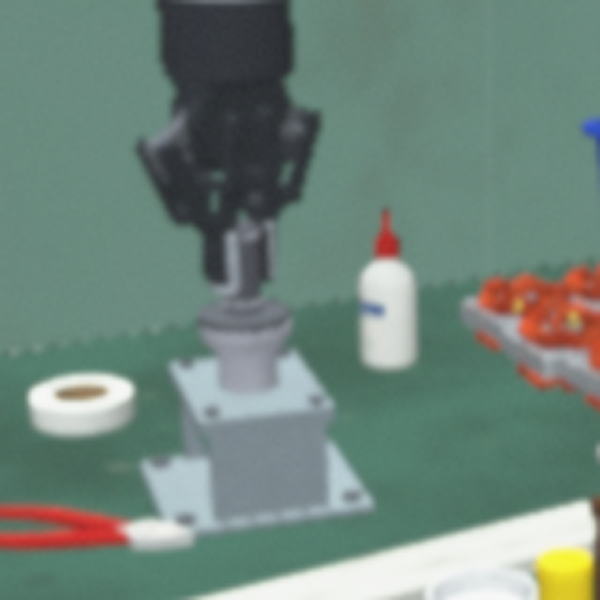

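The collar sits on the funnel rim at (245,315), and the 24 N reaction confirms it is hard seated. Now I'll relieve the load, release, back off and check.

```bash
python3 - <<'E'
from h import *
ctrl.movel([.4466,.3725,.1352],max_speed=.05)
print(get_state()['contact_force'])
ctrl.ungrasp();s=get_state();print(s['time'],s['width'],s['contact_force'])
ctrl.movel([.4466,.3725,.26],max_speed=.12)
ctrl.movep([.547,.05,.33],[0,np.cos(1.0),np.sin(1.0),0])
s=get_state();print(s['time'],s['contact_force'])
for c in('side','top'):
    p,d=vision.grab_frame(c)
    w=(140,260,120,240) if c=='side' else (200,320,110,230)
    cr=cv2.resize(p[w[0]:w[1],w[2]:w[3]],(400,400),interpolation=2)
    a=cr if c=='side' else np.hstack([a,cr])
    P=cloud(c,d).reshape(-1,3);m=(abs(P[:,0]-.4466)<.04)&(abs(P[:,1]-.3725)<.04)
    for lo,hi in((.113,.125),(.126,.145),(.145,.165),(.165,.19)):
        k=P[m&(P[:,2]>lo)&(P[:,2]<hi)];print(c,lo,len(k),np.round(k.mean(0),4) if len(k) else'')
    print([(r['point'],r['p']) for r in models.recognise(c,'bearing_center')])
cv2.imwrite('pics/s4.png',a)
E
```

```text
[-1.32922554 -1.20498736  5.59019631]
12.4583 0.08529512029486454 [-0.56045469  0.18575198 -0.36241564]
14.95 [0.7750355  0.83302961 0.13976011]
side 0.113 201 [0.4411 0.3619 0.1194]
side 0.126 82 [0.4423 0.3646 0.1355]
side 0.145 97 [0.4428 0.3652 0.155 ]
side 0.165 65 [0.443  0.3669 0.1718]
[([186.0, 180.9], 0.17)]
top 0.113 410 [0.4443 0.3664 0.1196]
top 0.126 39 [0.4436 0.3642 0.1338]
top 0.145 39 [0.4428 0.3638 0.1542]
top 0.165 144 [0.4458 0.3709 0.173 ]
[([161.0, 257.7], 0.65), ([319.7, 200.3], 0.5)]
```

View pics/s4.png

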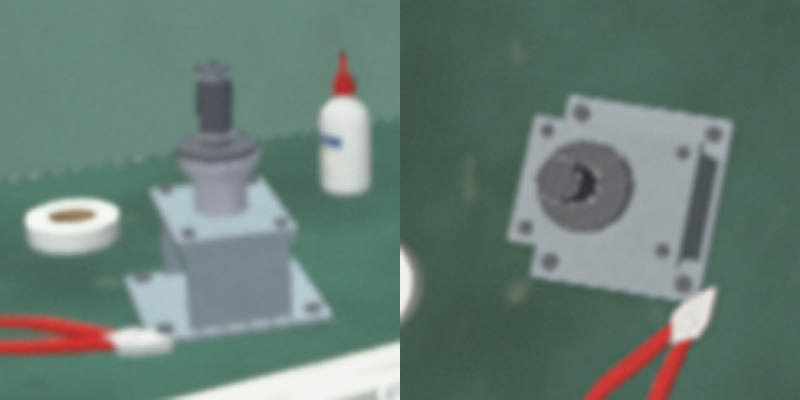

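The drift stands upright in the bore with its collar on the rim, side (216,148), and the gripper is clear. One quick height check before handing in.

```bash
python3 - <<'E'
from h import *
def top(c,d,x,y,lo):
    P=cloud(c,d).reshape(-1,3);k=P[(np.hypot(P[:,0]-x,P[:,1]-y)<.02)&(P[:,2]>lo)][:,2];return np.round(np.percentile(k,[50,75,90,98]),4)
for c in('top','side'):
    p,d=vision.grab_frame(c)
    print(c,'rack',top(c,np.load(c+'0.npz')['d'],.547,-.046,.14),'now',top(c,d,.4466,.3725,.164))
E
```

```text
top rack [0.1455 0.1465 0.1475 0.1481] now [0.1731 0.1742 0.175  0.1761]
side rack [0.1445 0.145  0.1455 0.1457] now [0.1715 0.1748 0.1757 0.1761]
```

The drift's top is about 28 mm higher than it was in the rack, and I expected 24. I'll measure the collar against the rim directly before handing in.

```bash
python3 - <<'E'
from h import *
def ann(c,d,x,y,r0,r1,lo,hi):
    P=cloud(c,d).reshape(-1,3);r=np.hypot(P[:,0]-x,P[:,1]-y);k=P[(r>r0)&(r<r1)&(P[:,2]>lo)&(P[:,2]<hi)][:,2];return len(k),np.round(np.percentile(k,[10,50,75,90]),4)
for c in('top','side'):
    d0=np.load(c+'0.npz')['d'];p,d=vision.grab_frame(c)
    print(c,'rim0',ann(c,d0,.4466,.3725,.0225,.0275,.1,.13),'collar now',ann(c,d,.4466,.3725,.015,.026,.1,.14))
    print('  racktop',ann(c,d0,.547,.004,0,.02,.07,.11),'collar in rack',ann(c,d0,.547,-.046,.016,.026,.07,.115))
    w=(165,205,165,210) if c=='side' else (235,280,140,190)
    cr=cv2.resize(p[w[0]:w[1],w[2]:w[3]],(390,390),interpolation=2);a=cr if c=='top' else np.hstack([a,cr])
cv2.imwrite('pics/s5.png',a)
E
```

```text
top rim0 (208, array([0.112 , 0.1138, 0.1146, 0.1156])) collar now (276, array([0.118 , 0.1199, 0.1207, 0.1217]))
  racktop (273, array([0.0839, 0.0861, 0.087 , 0.0879])) collar in rack (234, array([0.0896, 0.0919, 0.0929, 0.0938]))
side rim0 (127, array([0.1031, 0.111 , 0.1138, 0.1156])) collar now (122, array([0.1035, 0.1196, 0.1215, 0.1219]))
  racktop (158, array([0.0844, 0.0851, 0.0856, 0.0859])) collar in rack (198, array([0.0889, 0.0911, 0.0915, 0.092 ]))
```

View pics/s5.png

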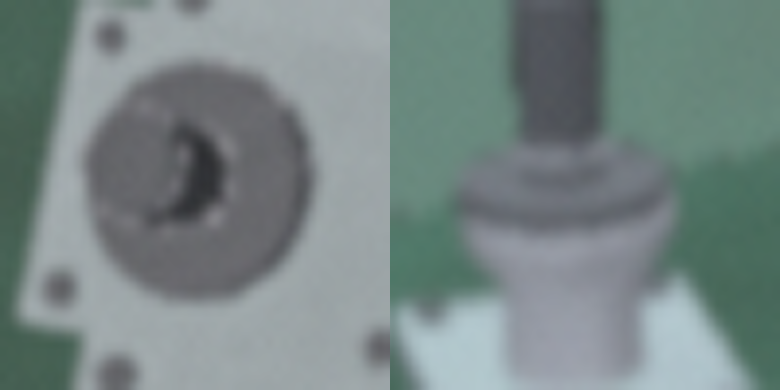

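The crops show the collar flush on the rim with no gap. Its top is 6.1 mm above the rim as measured earlier, which is exactly the collar's thickness. The odd 4 mm came from the rack top, which sits at about 0.086 m rather than 0.090. The tip is therefore 70 mm below the rim, past the jaws and the end of the bore.

```bash
python3 -c "
from station import *
print(get_state()['time']);print(ticket.close_job())"
```

```text
15.35
the job is handed in; nothing more can be done
None
```

I pushed the slim drift through the bore and left it standing with its collar flush on the funnel rim, so its tip is past the spring jaws and the bearing should be in the cup, though no camera could see into the cup to confirm; the thick drift was never touched, and I handed the job in at 15.4 s.

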